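# Touch off a clamped tube block and seat the teaching pin

## Task

Teach the robot where the clamped tube block really sits: take the teaching pin by its orange grip out of the white stand and, with the side of the pin's steel shank, touch the block's front face near its left end, then the front face near its right end, then the left end face, resting lightly against it (a few newtons) for about a second each time. Then lower the pin gently into the teaching hole until its collar lies flush on the block, and let go. Never press hard on the block or plate with the pin (keep well under 20 N), and leave the things standing around alone.

Things in the scene. Friction and masses are not known exactly. Their poses are not given: they have to be found in the camera images.
- deck_plate: Dark steel deck plate, 130 (x) x 170 (y) x 12 mm, fixed to the worktop; origin at the centre of its underside, z up; its -x side is its front (towards the robot), its +y side its left. An aluminium tube block is clamped on it. Only the plate is measured, not the block, which must be located by touch. Both are rigid: contact force builds up within a fraction of a millimetre.
- nominal_block_top (a point): Point fixed to the plate, 62 mm above its underside: where the centre of the block's top would be if it stood central. Block: bare aluminium, 70 (x) x 100 (y) x 50 mm, top 62 mm above the plate's underside. It really stands up to 8 mm off in x and in y and turned up to 0.09 rad about the vertical (about the block's centre). Five blue caps up to 4.5 mm high on its top.
- nominal_front_face (a point): Point fixed to the plate, plate frame (-35, 0, 50) mm, where the middle of the block's front (-x) face would be, 12 mm below its top edge. The face is 100 mm wide, flat, upright and free; the real one lies up to 8 mm nearer or farther and is turned up to 0.09 rad.
- nominal_left_face (a point): Point fixed to the plate, plate frame (0, 50, 50) mm, where the middle of the block's left (+y) end face would be, 12 mm below its top edge. The face is 70 mm wide, flat, upright and free; the real one lies up to 8 mm off. The rear and right faces carry three red toe clamps, 18 mm high, reaching 26 mm out.
- nominal_hole (a point): Point fixed to the plate, plate frame (-10, 10, 62) mm, where the mouth of the teaching hole would be on a central block; the true one is up to 13 mm away. Hole: 13.6 mm across, 42 mm deep, edge chamfered 2 mm, axis 25 mm behind the block's front face and 40 mm from its left end face. Nearest blue cap: its centre 32 mm from the hole's.
- teaching_pin: Teaching pin, loose, about 120 g, starts upright in the stand. Origin at the centre of the lower end of its shank, z up along the pin. Steel shank 12 mm across, 36 mm long, foot chamfered 2 mm; steel collar 26 mm across from 36 to 41 mm; orange square grip 18 x 18 mm (faces square to its x and y) from 41 to 85 mm; a small dark button to 88 mm. A firm grip (40 N or more) keeps it from turning in the fingers.
- pin_tip (a point): Centre of the lower end of the pin's shank (same point as the pin's origin).
- park_stand: White plastic stand, 60 x 60 x 46 mm, fixed; origin at the centre of its underside. The pin's shank stands in its 14 mm hole (42 mm deep), the collar lying on its top.
- bench_timer: White bench timer with three keys, 62 x 66 x 20 mm, loose; origin at the centre of its underside. Leave alone.
- beaker: Glass beaker, 54 mm across, 70 mm high, loose; origin at the centre of its underside. Leave alone.
- reagent_bottle: White bottle with blue cap, 46 mm across, 96 mm high, loose; origin at the centre of its underside. Leave alone.

How it is judged:
On the way, in this order (a step that is already met when the one before it is completed fails the run):
1. the pin's shank rests against the block's front face, near its left end (contact force between teaching_pin and deck_plate above 1 N and z of pin_tip in the frame of deck_plate between 0.016 and 0.058 m and x of pin_tip in the frame of deck_plate below -0.026 m and y of pin_tip in the frame of deck_plate between 0.008 and 0.055 m), for 0.4 s.
2. the pin's shank rests against the block's front face, near its right end (contact force between teaching_pin and deck_plate above 1 N and z of pin_tip in the frame of deck_plate between 0.016 and 0.058 m and x of pin_tip in the frame of deck_plate below -0.026 m and y of pin_tip in the frame of deck_plate between -0.06 and -0.008 m), for 0.4 s.
3. the pin's shank rests against the block's left end face (contact force between teaching_pin and deck_plate above 1 N and z of pin_tip in the frame of deck_plate between 0.016 and 0.058 m and y of pin_tip in the frame of deck_plate above 0.042 m and x of pin_tip in the frame of deck_plate between -0.04 and 0.045 m), for 0.4 s.
At the end, for the whole second after the job is handed in: The pin stands upright (within 0.12 rad) and at rest in the teaching hole, its collar on the block's top: its lower end less than 29 mm above the plate's underside (26 mm is fully home) and within 18 mm sideways of the nominal hole point (z of pin_tip in the frame of deck_plate below 0.029 m and horizontal distance between pin_tip and nominal_hole below 0.018 m and angle between teaching_pin's own z axis and vertical below 0.12 rad and linear speed of teaching_pin below 0.02 m/s); the robot touches nothing.
It fails at once if the pin presses on the block or plate with more than 20 N (contact force between teaching_pin and deck_plate above 20 N).
It fails at once if a bystander (timer, beaker, bottle) is moved by more than 10 mm (distance of any of bench_timer, beaker, reagent_bottle from where it was at the start of the episode above 0.01 m).
It also fails if it takes over 72 s, if anything falls off the work surface, if the arm or the gripper's body presses on something with over 40 N, if the wrist force passes 120 N, or if a joint passes its speed limit or range.

## Robot

A 7-joint arm with a two-finger parallel gripper is mounted at the origin on a cart in front of the work surface, level with it; the furniture and walls round the work are solid. World frame = base frame: x ahead of the robot, y to its left, z up, the work surface at z = 0. Lengths are in m, angles in rad, forces in N, time in s.
With the tool pointing down it reaches from about 0.4 to 0.85 m from the base axis. Payload 10.4 kg.
Tool frame: the origin (TCP) lies at the very end of the fingers, on their centre line; the grasp point (between the pads) lies 19 mm behind it; z points along the fingers, y is the direction in which the jaws open and shut (so a half turn about z gives the same grasp; the last joint's range is limited). The gripper opens to 87 mm and grips with 3 to 60 N. Pads are 19 mm wide; open, the fingers measure 117 mm over their backs; the gripper's body (75 mm by 190 mm) begins 51 mm behind the grasp point.
Start: joints at [1.103, 0.332, -0.065, 1.46, 0.022, 1.35, -0.088], TCP at [0.269, -0.564, 0.223] pointing down, gripper open.
Joint ranges: [-2.6, 2.6], [-0.5, 2.12], [-1.47, 1.34], [0.16, 2.42], [-1.27, 4.41], [0.06, 2.06], [-2.6, 2.6]. Speed limits (rad/s): [2.22, 2.22, 2.79, 2.79, 3.14, 3.14, 3.14].

## Interface

Orientations are given as a unit quaternion [x, y, z, w].
In Python, from bench import read_state, imaging, r gives the robot as it stands. The module is installed in compiled form; this text tells all that it offers.
- The arm moves only by the tool move_arm, never from a script. Its argument "series" is a list of rows, each a list of 4 numbers: the shift along the tool's x, y, z in m, then the turn about the tool's z in rad. In form: [[x, y, z, roll], ...]. A call has 1 to 20 rows; each row is the pose to reach, as a shift and turn from the pose commanded when the call began, along the tool's axes at that moment; what a row does not reach only later rows make up. A row lasts 1/10 s, in which the tool goes at most 50 mm and 8.59 degrees, less where a joint would pass 70% of its speed; a pose out of reach is approached as far as the arm can. A call with a gripper value outside its range is refused whole. "claw" is the gripper's target within -1 to 1 (fully open at 1, half-way at 0, shut at -1), set as the call begins (left out, the last holds). The fingers move at their own pace and stop on an object; "newtons" is the grip in N (left out, the last holds). Time passes only in rows, so rows that repeat a pose let the fingers close. It gives the time, the measured TCP pose, the force and the opening at its end, in the units of the state.
- read_state(): the state, without advancing time (a new reading comes with each control period).
- imaging.camera(name): name is "scene" or "top" or "wrist"; returns (picture, depth): 480x640x3 uint8, red, green, blue; 480x640 float32, m along the optical axis (not along the pixel's ray), 0 where there is no reading.
- imaging.get_calibration(name): a dict with "camera_matrix" (3x3 intrinsics, pixels), "R" (3x3) and "t" (3): a world point X has camera coordinates R X + t. Camera axes: x right, y down, z forward; pixel columns grow to the right and rows downward; lengths in m; the calibration is good to about 2 mm. The wrist camera is an equidistant fisheye: a pixel r from the principal point sees the ray r / f radians off the axis. A picture is of the moment at which its call begins: read the wrist's pose just before it. get_calibration takes no time and is no camera call; for the wrist camera it gives the pose at the moment of the call.
- r.close_job(): hands the job in, once; it reports no verdict.
The state is a dict: "time": time; "joint_positions": joint angles; "joint_vel": joint speeds; "joint_torque": joint torques, N m; "ee_pos": TCP position; "eef_rot": TCP orientation; "ft_force": force on the tool from outside, world axes, zero at the start; "torque": the same for the moment, N m; "width": finger opening in m.
Only numpy, scipy, OpenCV 4.12 (cv2) and the standard library are available. Lean on these libraries where they do the work, as an engineer would, in place of code of your own. Each camera call takes 0.05 s, during which the arm holds its last target.

## Working session

There is one attempt and no reset: what is moved stays moved. The work goes in short steps, Python scripts to look and compute and a tool call to move; the robot and the scene stay as the last step left them, time stands still between calls to the robot, and variables do not carry over. Pictures are saved under pics/ and viewed, and the job is handed in when it is done.

Besides the shell and the picture viewer there is one more tool, called after "Request:" by a JSON object that holds its "method" and its "body", one argument or row to a line. move_arm: Moves the arm, as the interface text tells. Its arguments: {"type":"object","properties":{"series":{"type":"array","items":{"type":"array","items":{"type":"number"}}},"claw":{"type":"number"},"newtons":{"type":"number"}},"required":["series"]}

```bash
mkdir -p pics
python3 - <<'E'
from bench import read_state, imaging, r
import cv2,numpy as np
s=read_state();print({k:np.round(v,3).tolist() for k,v in s.items()})
for n in ["scene","top"]:
    c=imaging.get_calibration(n);print(n,np.round(c["camera_matrix"],1).tolist(),np.round(c["R"],3).tolist(),np.round(c["t"],3).tolist())
    p,d=imaging.camera(n);cv2.imwrite(f"pics/{n}0.png",p[:,:,::-1]);np.savez(f"{n}0.npz",p=p,d=d,K=c["camera_matrix"],R=c["R"],t=c["t"])
E
```

```text
{'time': 0.0, 'joint_positions': [1.103, 0.333, -0.065, 1.461, 0.022, 1.35, -0.088], 'joint_vel': [-0.0, -0.002, -0.0, 0.003, 0.001, 0.002, -0.001], 'joint_torque': [-0.001, -62.326, 0.024, -38.99, -0.062, 0.04, 0.0], 'ee_pos': [0.269, -0.564, 0.222], 'eef_rot': [0.975, 0.221, -0.0, -0.001], 'ft_force': [0.162, -0.483, -0.644], 'torque': [-0.064, -0.03, -0.01], 'width': 0.087}
scene [[440.1, 0.0, 319.3], [0.0, 440.1, 238.4], [0.0, 0.0, 1.0]] [[-0.514, -0.858, -0.001], [-0.495, 0.297, -0.817], [0.701, -0.42, -0.577]] [0.209, 0.351, 0.508]
top [[505.9, 0.0, 318.0], [0.0, 505.9, 249.8], [0.0, 0.0, 1.0]] [[0.008, -1.0, 0.004], [-0.983, -0.009, -0.181], [0.181, -0.002, -0.983]] [-0.06, 0.538, 1.094]
```

View pics/scene0.png

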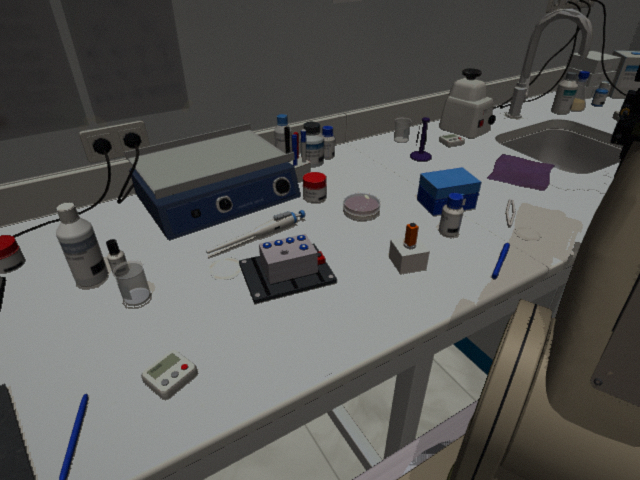

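View pics/top0.png

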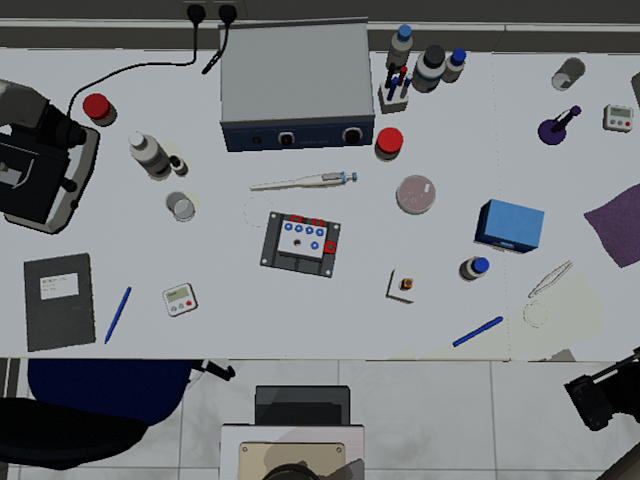

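The top view shows the plate at about (300,244) with the block and its hole at (297,242). The stand is at (402,286) with the orange grip at (407,284), and the bottle is near it at (474,267). The timer and beaker are on the left.

```bash
cat > h.py <<'E'
import numpy as np,cv2
def load(n):
    z=np.load(n+".npz");return z["p"],z["d"],z["K"],z["R"],z["t"]
def ray(K,R,t,uv,h):
    uv=np.atleast_2d(uv).astype(float);c=-R.T@t
    d=np.c_[(uv[:,0]-K[0,2])/K[0,0],(uv[:,1]-K[1,2])/K[1,1],np.ones(len(uv))]@R
    return c+d*((h-c[2])/d[:,2])[:,None]
def proj(K,R,t,X):
    c=np.atleast_2d(X)@R.T+t; return np.c_[K[0,0]*c[:,0]/c[:,2]+K[0,2],K[1,1]*c[:,1]/c[:,2]+K[1,2]]
E
python3 - <<'E'
from h import *
p,d,K,R,t=load("top0")
cam=-R.T@t;print("cam",cam)
b=p[:,:,::-1].copy()
def crop(x0,y0,x1,y1,s,n): cv2.imwrite(n,cv2.resize(b[y0:y1,x0:x1],None,fx=s,fy=s,interpolation=cv2.INTER_CUBIC))
crop(250,200,350,290,7,"pics/c_plate.png");crop(375,255,435,310,9,"pics/c_stand.png")
# all pts from depth
v,u=np.mgrid[:480,:640]
X=(np.stack([(u-K[0,2])/K[0,0]*d,(v-K[1,2])/K[1,1]*d,d],-1)-t)@R
m=((p.max(2)<95)).astype(np.uint8); m[:205]=0;m[285:]=0;m[:,:255]=0;m[:,345:]=0
cn=max(cv2.findContours(m,cv2.RETR_EXTERNAL,cv2.CHAIN_APPROX_NONE)[0],key=cv2.contourArea)
hull=cv2.convexHull(cn)[:,0]
W=ray(K,R,t,hull,0.012)[:,:2]
r=cv2.minAreaRect((W*1000).astype(np.float32));print("plate",r,cv2.boxPoints(r).round(1).tolist())
hs=cv2.cvtColor(p,cv2.COLOR_RGB2HSV)
o=((hs[:,:,0]<20)&(hs[:,:,1]>120)&(hs[:,:,2]>60));o[:255]=0;o[310:]=0;o[:,:375]=0;o[:,435:]=0
vv,uu=np.nonzero(o);print("orange",uu.mean(),vv.mean(),len(uu), ray(K,R,t,[[uu.mean(),vv.mean()]],0.089))
st=(X[:,:,2]>0.036)&(X[:,:,2]<0.05);st[:255]=0;st[310:]=0;st[:,:375]=0;st[:,435:]=0
print("stand",cv2.minAreaRect((X[st][:,:2]*1000).astype(np.float32)),X[st].mean(0))
bl=(X[:,:,2]>0.055)&(X[:,:,2]<0.075);bl[:205]=0;bl[285:]=0;bl[:,:255]=0;bl[:,345:]=0
print("block",cv2.minAreaRect((X[bl][:,:2]*1000).astype(np.float32)),X[bl].mean(0))
hi=(X[:,:,2]>0.075);hi[:255]=0;hi[310:]=0;hi[:,:375]=0;hi[:,435:]=0
print("pin",X[hi].mean(0),X[hi].max(0),X[hi].min(0))
E
```

```text
cam [ 0.33103509 -0.0529761   1.17331808]
plate ((558.3843994140625, -13.408096313476562), (168.39016723632812, 130.86721801757812), 80.2260513305664) [[479.6000061035156, -85.30000305175781], [608.5999755859375, -107.5], [637.2000122070312, 58.5], [508.20001220703125, 80.69999694824219]]
orange 407.42857142857144 282.8979591836735 49 [[ 0.46010737 -0.24848179  0.089     ]]
stand ((461.06109619140625, -249.56954956054688), (60.46856689453125, 60.7679557800293), 74.34620666503906) [ 0.45976958 -0.24821982  0.04582471]
block ((561.9095458984375, -19.98688507080078), (100.23641967773438, 71.1548843383789), 80.23208618164062) [ 0.56096366 -0.02018982  0.06261528]
pin [ 0.44030392 -0.21829326  0.25809044] [ 0.47053065 -0.0529761   1.17331808] [ 0.33103509 -0.25728037  0.07601162]
```

```bash
ls pics
```

```text
c_plate.png
c_stand.png
scene0.png
top0.png
```

View pics/c_plate.png

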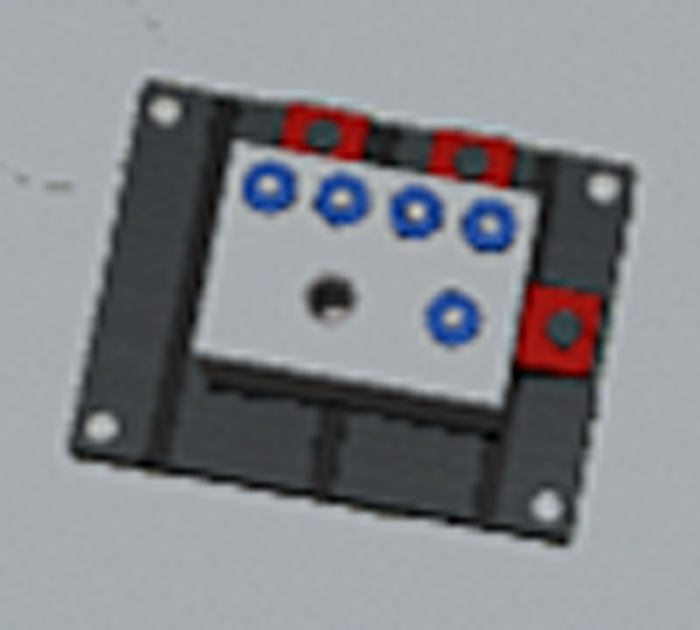

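View pics/c_stand.png

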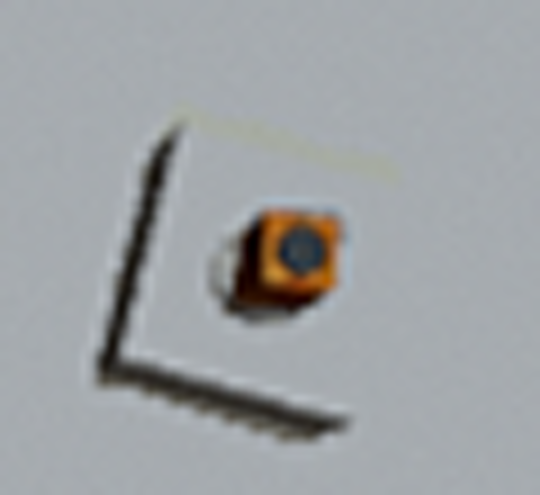

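Request:
{"method": "move_arm", "body": {
  "series": [
    [0.015,-0.01,0,0.03],
    [0.04,-0.026,0,0.1],
    [0.075,-0.049,0,0.18],
    [0.11,-0.072,0,0.26],
    [0.145,-0.095,0,0.34],
    [0.18,-0.118,0,0.42],
    [0.215,-0.141,0,0.5],
    [0.245,-0.161,0,0.58],
    [0.275,-0.18,0,0.65],
    [0.295,-0.193,0,0.69],
    [0.308,-0.202,0,0.72],
    [0.308,-0.202,0,0.72],
    [0.308,-0.202,0,0.72]
  ],
  "claw": 1,
  "newtons": 45
}}

```text
time: 1.4
ee_pos: [0.4596, -0.2499, 0.2223]
eef_rot: [0.991, -0.137, -0.0, 0.0]
ft_force: [1.1, 0.0, 0.3]
width: 0.0869
```

Run:
```python
from bench import read_state, imaging, r
import cv2,numpy as np
s=read_state();print({k:np.round(s[k],4).tolist() for k in("time","ee_pos","eef_rot","ft_force","joint_positions")})
for n in ["wrist"]:
    c=imaging.get_calibration(n);print(n,np.round(c["camera_matrix"],1).tolist(),np.round(c["R"],3).tolist(),np.round(c["t"],3).tolist())
    p,d=imaging.camera(n);cv2.imwrite(f"pics/{n}1.png",p[:,:,::-1]);np.savez(f"{n}1.npz",p=p,d=d,K=c["camera_matrix"],R=c["R"],t=c["t"])
```

```text
{'time': 1.4, 'ee_pos': [0.4596, -0.2499, 0.2223], 'eef_rot': [0.9906, -0.1367, -0.0003, 0.0002], 'ft_force': [1.0697, 0.0211, 0.3414], 'joint_positions': [0.6539, 0.123, -0.2634, 1.7174, 0.0335, 1.306, -1.4615]}
wrist [[371.6, 0.0, 321.0], [0.0, 371.6, 233.4], [0.0, 0.0, 1.0]] [[-0.27, -0.963, 0.001], [-0.918, 0.258, 0.301], [-0.29, 0.08, -0.954]] [-0.117, 0.449, 0.546]
```

View pics/wrist1.png

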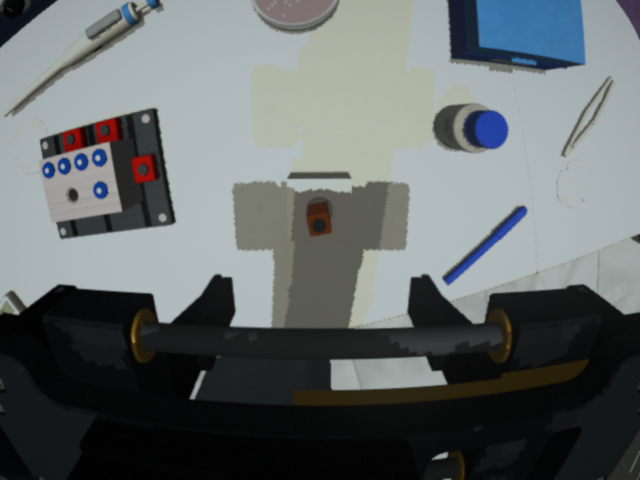

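```bash
cat >> h.py <<'E'
def fray(K,R,t,uv,h):
    uv=np.atleast_2d(uv).astype(float);a=(uv-[K[0,2],K[1,2]])/K[0,0];r=np.linalg.norm(a,axis=1)+1e-9
    dc=np.c_[a*(np.sin(r)/r)[:,None],np.cos(r)];d=dc@R;c=-R.T@t
    return c+d*((h-c[2])/d[:,2])[:,None]
E
python3 - <<'E'
from h import *
p,d,K,R,t=load("wrist1")
b=p[:,:,::-1]
cv2.imwrite("pics/w1pin.png",cv2.resize(b[170:260,270:370],None,fx=7,fy=7,interpolation=cv2.INTER_CUBIC))
hs=cv2.cvtColor(p,cv2.COLOR_RGB2HSV)
m=((hs[:,:,0]<20)&(hs[:,:,1]>120)&(hs[:,:,2]>50));m[:170]=0;m[260:]=0;m[:,:290]=0;m[:,350:]=0
v,u=np.nonzero(m);print(u.min(),u.max(),v.min(),v.max(),len(u))
# dark button
g=p.max(2);mb=(g<75);mb[:205]=0;mb[238:]=0;mb[:,:308]=0;mb[:,331:]=0
n,l,st,ce=cv2.connectedComponentsWithStats(mb.astype(np.uint8));print(st,ce)
for c in ce[1:]: print(fray(K,R,t,[c],0.098))
E
```

```text
307 330 202 235 511
[[     0      0    640    480 306739]
 [   308    205     23     21    251]
 [   311    218     16     18    208]
 [   330    227      1      2      2]] [[319.50047434 239.53354155]
 [319.71713147 210.44621514]
 [318.4375     225.21153846]
 [330.         227.5       ]]
[[ 0.47050523 -0.25250311  0.098     ]]
[[ 0.45898243 -0.24818317  0.098     ]]
[[ 0.45460281 -0.25664905  0.098     ]]
```

View pics/w1pin.png

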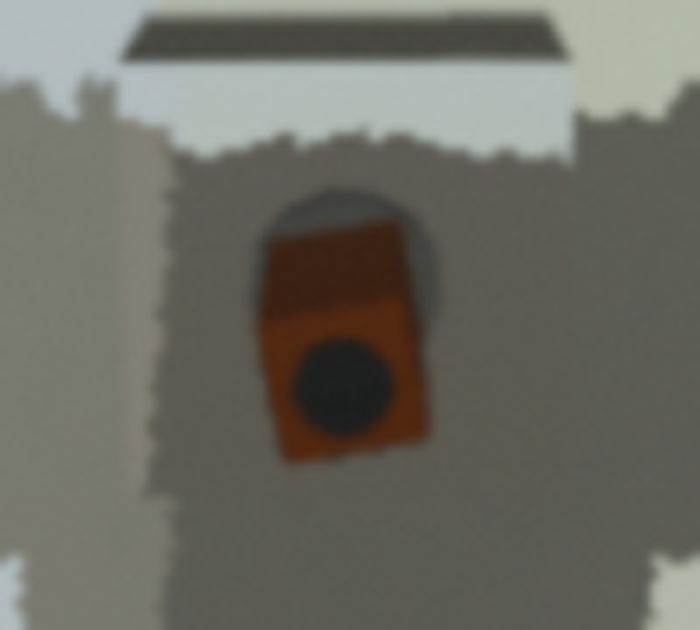

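Run:
```python
from h import *
p,d,K,R,t=load("wrist1")
q=np.array([(262,322),(408,298),(430,437),(285,462)])/7+[270-.43,170-.43]
W=fray(K,R,t,q,0.095);print(W.round(4),W.mean(0))
for i in range(4):
    e=W[(i+1)%4]-W[i];print(np.linalg.norm(e),np.degrees(np.arctan2(e[1],e[0]))%90)
print(fray(K,R,t,np.array([[343,387]])/7+[269.6,169.6],0.098))
tx=-15.7;print(tx%90)
```

```text
[[ 0.4685 -0.2412  0.095 ]
 [ 0.4667 -0.2582  0.095 ]
 [ 0.4498 -0.2563  0.095 ]
 [ 0.4514 -0.2391  0.095 ]] [ 0.45908693 -0.24869723  0.095     ]
0.017090647083904745 83.9121027568128
0.01698329483128778 83.33079313505598
0.017270649393233722 84.54271671775491
0.017176094811741607 82.74028666416196
[[ 0.45921014 -0.24838371  0.098     ]]
74.3
```

Request:
{"method": "move_arm", "body": {
  "series": [
    [0,-0.001,0.01,-0.06],
    [0,-0.001,0.03,-0.12],
    [0,-0.001,0.055,-0.163],
    [0,-0.001,0.08,-0.163],
    [0,-0.001,0.105,-0.163],
    [0,-0.001,0.13,-0.163],
    [0,-0.001,0.148,-0.163],
    [0,-0.001,0.16,-0.163],
    [0,-0.001,0.166,-0.163],
    [0,-0.001,0.166,-0.163],
    [0,-0.001,0.166,-0.163]
  ]
}}

```text
time: 2.55
ee_pos: [0.4607, -0.2488, 0.0574]
eef_rot: [0.998, -0.056, 0.001, 0.0]
ft_force: [0.1, -0.8, 0.1]
width: 0.0872
```

Request:
{"method": "move_arm", "body": {
  "series": [
    [0,0,0,0],
    [0,0,0,0],
    [0,0,0,0],
    [0,0,0,0],
    [0,0,0,0],
    [0,0,0,0],
    [0,0,0,0],
    [0,0,0,0],
    [0,0,0,0],
    [0,0,0,0]
  ],
  "claw": -1,
  "newtons": 50
}}

```text
time: 3.55
ee_pos: [0.4603, -0.2484, 0.0565]
eef_rot: [0.998, -0.056, -0.0, 0.0]
ft_force: [0.1, -0.1, 0.0]
width: 0.0176
```

Request:
{"method": "move_arm", "body": {
  "series": [
    [0,0,-0.005,0],
    [0,0,-0.015,0],
    [0,0,-0.03,0],
    [0,0,-0.05,0],
    [0,0,-0.07,0],
    [0,0,-0.085,0],
    [0,0,-0.095,0],
    [0,0,-0.1,0],
    [0,0,-0.1,0],
    [0,0,-0.1,0]
  ]
}}

```text
time: 4.55
ee_pos: [0.46, -0.2482, 0.156]
eef_rot: [0.998, -0.056, -0.0, -0.0]
ft_force: [-0.4, 0.2, -1.0]
width: 0.0179
```

```bash
cat >> h.py <<'E'
PC=np.array([.5584,-.0134]);PY=np.radians(-9.77)
ex=np.array([np.cos(PY),np.sin(PY)]);ey=np.array([-np.sin(PY),np.cos(PY)])
def st():
    from bench import read_state
    from scipy.spatial.transform import Rotation as Ro
    s=read_state();M=Ro.from_quat(s["eef_rot"]).as_matrix();e=np.array(s["ee_pos"])
    w=e[:2]-PC
    print("t",round(s["time"],2),"ee",e.round(5),"plate",np.round([w@ex*1e3,w@ey*1e3],2),"f",np.round(s["ft_force"],2),"fplate",np.round([s["ft_force"][:2]@ex,s["ft_force"][:2]@ey],2),"tq",np.round(s["torque"],2),"w",round(float(s["width"]),4),"yaw",np.degrees(np.arctan2(M[1,0],M[0,0])).round(2), "tilt",M[:2,2].round(4))
    return s,M,e
def to(px,py,z):
    s,M,e=st();g=PC+ex*px/1e3+ey*py/1e3
    print("shift",(M.T@(np.r_[g,z]-e)).round(4))
E
python3 - <<'E'
from h import *
to(-60,30,.1565)
s,M,e=st(); print("plate ex,ey in tool",(M.T@np.r_[ex,0]).round(3),(M.T@np.r_[ey,0]).round(3))
from bench import imaging
p,d=imaging.camera("scene");cv2.imwrite("pics/s2.png",cv2.resize(p[150:330,220:500,::-1],None,fx=2.8,fy=2.8))
E
```

```text
t 4.55 ee [ 0.45999 -0.24822  0.15597] plate [ -57.13 -248.11] f [-0.4   0.18 -1.04] fplate [-0.43  0.11] tq [0.09 0.01 0.01] w 0.0179 yaw -6.43 tilt [-0.0008  0.0004]
shift [ 0.0133 -0.2778 -0.0005]
t 4.55 ee [ 0.45999 -0.24822  0.15597] plate [ -57.13 -248.11] f [-0.4   0.18 -1.04] fplate [-0.43  0.11] tq [0.09 0.01 0.01] w 0.0179 yaw -6.43 tilt [-0.0008  0.0004]
plate ex,ey in tool [ 0.998  0.058 -0.001] [ 0.058 -0.998  0.   ]
```

View pics/s2.png

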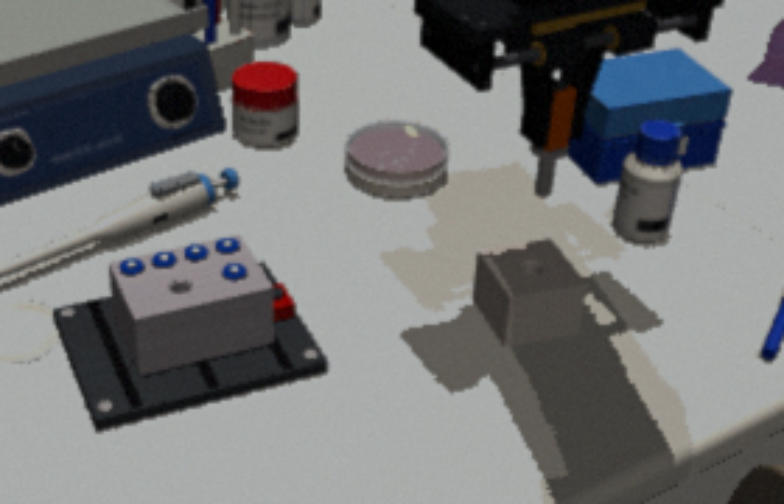

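The pin is held upright, clear of the stand. Next I cross over to the front-left approach point and go down to touching height.

Request:
{"method": "move_arm", "body": {
  "series": [
    [0,-0.01,0,0],
    [0.002,-0.035,0,0],
    [0.004,-0.065,0,0],
    [0.006,-0.1,0,0],
    [0.008,-0.135,0,0],
    [0.009,-0.17,0,0],
    [0.01,-0.205,0,0],
    [0.012,-0.235,0,0],
    [0.013,-0.26,0,0],
    [0.013,-0.273,0,0],
    [0.013,-0.278,0.005,0],
    [0.013,-0.278,0.02,0],
    [0.013,-0.278,0.04,0],
    [0.013,-0.278,0.058,0],
    [0.013,-0.278,0.068,0],
    [0.013,-0.278,0.073,0],
    [0.013,-0.278,0.073,0],
    [0.013,-0.278,0.073,0],
    [0.013,-0.278,0.073,0],
    [0.013,-0.278,0.073,0]
  ]
}}

```text
time: 6.6
ee_pos: [0.5048, 0.0264, 0.0841]
eef_rot: [0.998, -0.056, 0.001, 0.0]
ft_force: [-0.6, 0.5, -0.4]
width: 0.0176
```

Run:
```python
from h import *
st()
from bench import imaging
p,d=imaging.camera("scene");cv2.imwrite("pics/s3.png",cv2.resize(p[170:310,210:390,::-1],None,fx=4,fy=4))
```

```text
t 6.6 ee [0.50478 0.02642 0.08412] plate [-59.6   30.14] f [-0.56  0.49 -0.43] fplate [-0.64  0.39] tq [ 0.03 -0.01 -0.03] w 0.0176 yaw -6.43 tilt [ 0.0011 -0.0001]
```

View pics/s3.png

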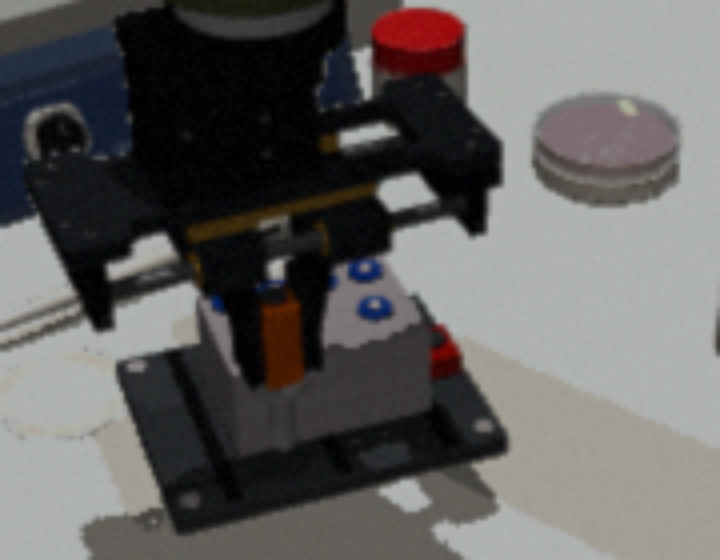

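Request:
{"method": "move_arm", "body": {
  "series": [
    [0.003,0,0,0],
    [0.006,0,0,0],
    [0.009,0.001,0,0],
    [0.012,0.001,0,0],
    [0.015,0.001,0,0],
    [0.017,0.001,0,0],
    [0.018,0.001,0,0],
    [0.018,0.001,0,0],
    [0.018,0.001,0,0]
  ]
}}

```text
time: 7.55
ee_pos: [0.5221, 0.0235, 0.0835]
eef_rot: [0.998, -0.056, -0.0, 0.0]
ft_force: [0.4, -1.0, -1.5]
width: 0.0176
```

Request:
{"method": "move_arm", "body": {
  "series": [
    [0.0003,0,0,0],
    [0.0006,0,0,0],
    [0.0009,0,0,0],
    [0.0012,0,0,0],
    [0.0015,0,0,0]
  ]
}}

```text
time: 8.05
ee_pos: [0.5237, 0.0232, 0.0836]
eef_rot: [0.998, -0.056, 0.0, 0.0]
ft_force: [0.5, -0.6, -1.9]
width: 0.0175
```

Request:
{"method": "move_arm", "body": {
  "series": [
    [0.0003,0,0,0],
    [0.0006,0,0,0],
    [0.0009,0,0,0],
    [0.001,0,0,0],
    [0.001,0,0,0]
  ]
}}

```text
time: 8.55
ee_pos: [0.5247, 0.0231, 0.0836]
eef_rot: [0.998, -0.056, 0.0, 0.0]
ft_force: [0.3, -0.2, -0.6]
width: 0.0176
```

Request:
{"method": "move_arm", "body": {
  "series": [
    [0.0003,0,0,0],
    [0.0006,0,0,0],
    [0.0009,0,0,0],
    [0.001,0,0,0],
    [0.001,0,0,0]
  ]
}}

```text
time: 9.05
ee_pos: [0.5257, 0.023, 0.0836]
eef_rot: [0.998, -0.056, 0.0, 0.0]
ft_force: [-0.3, 0.5, -0.9]
width: 0.0173
```

Request:
{"method": "move_arm", "body": {
  "series": [
    [0.0003,0,0,0],
    [0.0006,0,0,0],
    [0.0008,0,0,0],
    [0.0008,0,0,0]
  ]
}}

```text
time: 9.45
ee_pos: [0.5265, 0.0229, 0.0835]
eef_rot: [0.998, -0.056, 0.0, 0.0]
ft_force: [-0.7, -0.1, -0.3]
width: 0.0176
```

```bash
python3 -c "
from h import *
st()"
```

```text
t 9.45 ee [0.52645 0.02294 0.08354] plate [-37.65  30.39] f [-0.71 -0.14 -0.31] fplate [-0.68 -0.25] tq [0.07 0.03 0.03] w 0.0176 yaw -6.43 tilt [ 0.     -0.0001]
```

Request:
{"method": "move_arm", "body": {
  "series": [
    [0.0003,0,0,0],
    [0.0005,0,0,0],
    [0.0005,0,0,0]
  ]
}}

```text
time: 9.75
ee_pos: [0.5268, 0.0229, 0.0835]
eef_rot: [0.998, -0.056, -0.0, 0.0]
ft_force: [-1.3, -0.6, -0.8]
width: 0.0174
```

Request:
{"method": "move_arm", "body": {
  "series": [
    [0.0003,0,0,0],
    [0.0005,0,0,0],
    [0.0005,0,0,0]
  ]
}}

```text
time: 10.05
ee_pos: [0.527, 0.0229, 0.0834]
eef_rot: [0.998, -0.056, -0.0, 0.0]
ft_force: [-3.9, 0.6, 2.5]
width: 0.0177
```

Request:
{"method": "move_arm", "body": {
  "series": [
    [0.0003,0,0,0],
    [0.0005,0,0,0],
    [0.0005,0,0,0]
  ]
}}

```text
time: 10.35
ee_pos: [0.5271, 0.0229, 0.0834]
eef_rot: [0.998, -0.056, -0.001, 0.0]
ft_force: [-6.2, 1.4, 3.2]
width: 0.0177
```

Request:
{"method": "move_arm", "body": {
  "series": [
    [0,0,0,0],
    [0,0,0,0],
    [0,0,0,0],
    [0,0,0,0],
    [0,0,0,0],
    [0,0,0,0],
    [0,0,0,0],
    [0,0,0,0]
  ]
}}

```text
time: 11.15
ee_pos: [0.5271, 0.0229, 0.0834]
eef_rot: [0.998, -0.056, -0.001, 0.0]
ft_force: [-6.9, -0.4, 3.3]
width: 0.0179
```

```bash
python3 -c "
from h import *
for i in range(2): st()"
```

```text
t 11.15 ee [0.52712 0.02289 0.08339] plate [-36.99  30.45] f [-6.93 -0.42  3.28] fplate [-6.76 -1.59] tq [0.18 1.68 0.04] w 0.0179 yaw -6.42 tilt [-0.0017 -0.0002]
t 11.15 ee [0.52712 0.02289 0.08339] plate [-36.99  30.45] f [-6.93 -0.42  3.28] fplate [-6.76 -1.59] tq [0.18 1.68 0.04] w 0.0179 yaw -6.42 tilt [-0.0017 -0.0002]
```

Request:
{"method": "move_arm", "body": {
  "series": [
    [-0.003,0,0,0],
    [-0.008,0,0,0],
    [-0.009,0.005,0,0],
    [-0.009,0.015,0,0],
    [-0.01,0.03,0,0],
    [-0.011,0.045,0,0],
    [-0.012,0.057,0,0],
    [-0.012,0.063,0,0],
    [-0.012,0.065,0,0],
    [-0.012,0.065,0,0],
    [-0.012,0.065,0,0]
  ]
}}

```text
time: 12.25
ee_pos: [0.5089, -0.0398, 0.0836]
eef_rot: [0.998, -0.056, 0.0, -0.0]
ft_force: [-0.8, 0.4, -0.7]
width: 0.0179
```

Request:
{"method": "move_arm", "body": {
  "series": [
    [0.001,0,0,0],
    [0.002,0,0,0],
    [0.003,0,0,0],
    [0.004,0,0,0],
    [0.0045,0,0,0],
    [0.005,0,0,0],
    [0.005,0,0,0]
  ]
}}

```text
time: 12.95
ee_pos: [0.5137, -0.041, 0.0835]
eef_rot: [0.998, -0.056, 0.0, 0.0]
ft_force: [-0.1, -0.2, -1.0]
width: 0.0176
```

```bash
python3 -c "
from h import *
st()"
```

```text
t 12.95 ee [ 0.51371 -0.04105  0.08353] plate [-39.35 -34.83] f [-0.11 -0.16 -0.99] fplate [-0.08 -0.17] tq [ 0.04 -0.04  0.02] w 0.0176 yaw -6.43 tilt [ 0.     -0.0001]
```

Request:
{"method": "move_arm", "body": {
  "series": [
    [0.0003,0,0,0],
    [0.0006,0,0,0],
    [0.0008,0,0,0],
    [0.0008,0,0,0]
  ]
}}

```text
time: 13.35
ee_pos: [0.5145, -0.0411, 0.0836]
eef_rot: [0.998, -0.056, 0.0, 0.0]
ft_force: [-0.1, 0.3, -0.4]
width: 0.0177
```

Request:
{"method": "move_arm", "body": {
  "series": [
    [0.0003,0,0,0],
    [0.0006,0,0,0],
    [0.0008,0,0,0],
    [0.0008,0,0,0]
  ]
}}

```text
time: 13.75
ee_pos: [0.5153, -0.0412, 0.0836]
eef_rot: [0.998, -0.056, 0.0, 0.0]
ft_force: [-0.2, 0.5, -0.7]
width: 0.0174
```

Request:
{"method": "move_arm", "body": {
  "series": [
    [0.0003,0,0,0],
    [0.0005,0,0,0],
    [0.0005,0,0,0]
  ]
}}

```text
time: 14.05
ee_pos: [0.5157, -0.0413, 0.0835]
eef_rot: [0.998, -0.056, -0.0, 0.0]
ft_force: [-0.6, -0.3, -1.2]
width: 0.0172
```

Request:
{"method": "move_arm", "body": {
  "series": [
    [0.0003,0,0,0],
    [0.0005,0,0,0],
    [0.0005,0,0,0]
  ]
}}

```text
time: 14.35
ee_pos: [0.5159, -0.0413, 0.0835]
eef_rot: [0.998, -0.056, -0.0, 0.0]
ft_force: [-4.1, 0.2, 1.6]
width: 0.0173
```

Request:
{"method": "move_arm", "body": {
  "series": [
    [0.0003,0,0,0],
    [0.0005,0,0,0],
    [0.0005,0,0,0]
  ]
}}

```text
time: 14.65
ee_pos: [0.5161, -0.0413, 0.0834]
eef_rot: [0.998, -0.056, -0.001, 0.0]
ft_force: [-5.5, 0.6, 3.9]
width: 0.0176
```

Request:
{"method": "move_arm", "body": {
  "series": [
    [0.0003,0,0,0],
    [0.0005,0,0,0],
    [0.0005,0,0,0]
  ]
}}

```text
time: 14.95
ee_pos: [0.5161, -0.0413, 0.0833]
eef_rot: [0.998, -0.056, -0.001, 0.0]
ft_force: [-7.5, 0.7, 4.2]
width: 0.0175
```

Request:
{"method": "move_arm", "body": {
  "series": [
    [0,0,0,0],
    [0,0,0,0],
    [0,0,0,0],
    [0,0,0,0],
    [0,0,0,0],
    [0,0,0,0],
    [0,0,0,0]
  ]
}}

```text
time: 15.65
ee_pos: [0.5161, -0.0413, 0.0833]
eef_rot: [0.998, -0.056, -0.001, 0.0]
ft_force: [-7.7, 1.2, 4.7]
width: 0.0175
```

```bash
python3 -c "
from h import *
s,M,e=st()
A=np.array([.52712,.02289]);B=e[:2];dd=A-B
print('front dir deg',np.degrees(np.arctan2(dd[1],dd[0]))-90)"
```

```text
t 15.65 ee [ 0.51615 -0.04132  0.08331] plate [-36.9  -34.68] f [-7.74  1.23  4.65] fplate [-7.83 -0.1 ] tq [0.29 1.92 0.02] w 0.0175 yaw -6.42 tilt [-0.0025 -0.0001]
front dir deg -9.695893808514143
```

Request:
{"method": "move_arm", "body": {
  "series": [
    [-0.004,0,0,0],
    [-0.01,-0.002,0,0],
    [-0.01,-0.01,0,0],
    [-0.009,-0.025,0,0],
    [-0.007,-0.045,0,0],
    [-0.006,-0.065,0,0],
    [-0.005,-0.085,0,0],
    [-0.004,-0.098,0,0],
    [-0.002,-0.103,0,0],
    [0.003,-0.103,0,0],
    [0.012,-0.102,0,0],
    [0.025,-0.101,0,0],
    [0.035,-0.1,0,0],
    [0.041,-0.1,0,0],
    [0.043,-0.1,0,0],
    [0.043,-0.1,0,0],
    [0.043,-0.1,0,0]
  ]
}}

```text
time: 17.35
ee_pos: [0.5708, 0.0532, 0.0835]
eef_rot: [0.998, -0.056, -0.0, 0.0]
ft_force: [-0.4, 0.1, -1.0]
width: 0.0175
```

```bash
python3 -c "
from h import *
to(0,54.5,.0835)
from bench import imaging
p,d=imaging.camera('scene');cv2.imwrite('pics/s4.png',cv2.resize(p[170:310,210:390,::-1],None,fx=4,fy=4))"
```

```text
t 17.35 ee [0.57085 0.0532  0.08348] plate [ 0.97 67.75] f [-0.38  0.07 -1.  ] fplate [-0.39  0.01] tq [0.06 0.04 0.06] w 0.0175 yaw -6.42 tilt [-0.0003 -0.0001]
shift [-0.0017  0.0132 -0.    ]
```

View pics/s4.png

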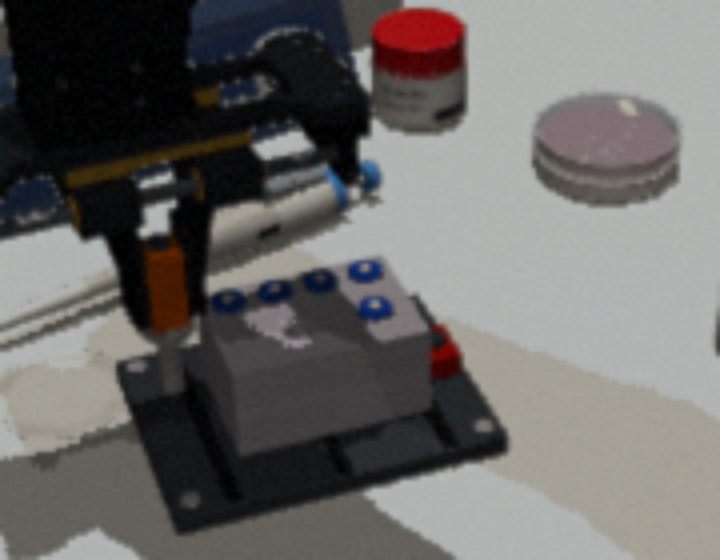

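The pin is to the left of the block at about (170,370) in the crop, well clear of the left face. I approach in +tool y.

Request:
{"method": "move_arm", "body": {
  "series": [
    [0,0.002,0,0],
    [0,0.005,0,0],
    [0,0.008,0,0],
    [0,0.0105,0,0],
    [0,0.012,0,0],
    [0,0.013,0,0],
    [0,0.013,0,0],
    [0,0.013,0,0]
  ]
}}

```text
time: 18.2
ee_pos: [0.5697, 0.0403, 0.0836]
eef_rot: [0.998, -0.056, 0.0, 0.0]
ft_force: [0.2, -0.4, 0.0]
width: 0.018
```

Request:
{"method": "move_arm", "body": {
  "series": [
    [0,0.0003,0,0],
    [0,0.0006,0,0],
    [0,0.0009,0,0],
    [0,0.001,0,0],
    [0,0.001,0,0]
  ]
}}

```text
time: 18.7
ee_pos: [0.5696, 0.0392, 0.0835]
eef_rot: [0.998, -0.056, 0.0, 0.0]
ft_force: [0.2, -0.7, -2.0]
width: 0.0176
```

Request:
{"method": "move_arm", "body": {
  "series": [
    [0,0.0003,0,0],
    [0,0.0006,0,0],
    [0,0.0008,0,0],
    [0,0.0008,0,0]
  ]
}}

```text
time: 19.1
ee_pos: [0.5695, 0.0383, 0.0836]
eef_rot: [0.998, -0.056, 0.0, 0.0]
ft_force: [0.3, 0.9, -0.9]
width: 0.0173
```

Request:
{"method": "move_arm", "body": {
  "series": [
    [0,0.0003,0,0],
    [0,0.0005,0,0],
    [0,0.0005,0,0]
  ]
}}

```text
time: 19.4
ee_pos: [0.5695, 0.0379, 0.0836]
eef_rot: [0.998, -0.056, 0.0, 0.0]
ft_force: [0.3, 0.1, -1.5]
width: 0.0177
```

Request:
{"method": "move_arm", "body": {
  "series": [
    [0,0.0003,0,0],
    [0,0.0005,0,0],
    [0,0.0005,0,0]
  ]
}}

```text
time: 19.7
ee_pos: [0.5694, 0.0373, 0.0836]
eef_rot: [0.998, -0.056, 0.0, 0.0]
ft_force: [0.7, -0.7, -1.0]
width: 0.0173
```

Request:
{"method": "move_arm", "body": {
  "series": [
    [0,0.0003,0,0],
    [0,0.0005,0,0],
    [0,0.0005,0,0]
  ]
}}

```text
time: 20.0
ee_pos: [0.5694, 0.0369, 0.0835]
eef_rot: [0.998, -0.056, 0.0, 0.0]
ft_force: [0.7, -0.0, -0.6]
width: 0.0175
```

```bash
python3 -c "
from h import *
st()"
```

```text
t 20.0 ee [0.56935 0.03693 0.08354] plate [ 2.25 51.45] f [ 0.68 -0.01 -0.61] fplate [0.67 0.11] tq [ 0.14  0.   -0.02] w 0.0175 yaw -6.43 tilt [ 0. -0.]
```

Request:
{"method": "move_arm", "body": {
  "series": [
    [0,0.0003,0,0],
    [0,0.0005,0,0],
    [0,0.0005,0,0]
  ]
}}

```text
time: 20.3
ee_pos: [0.5694, 0.0368, 0.0836]
eef_rot: [0.998, -0.056, 0.0, -0.0]
ft_force: [-0.3, 1.9, -1.6]
width: 0.0178
```

Request:
{"method": "move_arm", "body": {
  "series": [
    [0,0.0003,0,0],
    [0,0.0005,0,0],
    [0,0.0005,0,0]
  ]
}}

```text
time: 20.6
ee_pos: [0.5693, 0.0367, 0.0836]
eef_rot: [0.998, -0.056, 0.0, -0.0]
ft_force: [1.5, 5.8, -2.0]
width: 0.0176
```

Request:
{"method": "move_arm", "body": {
  "series": [
    [0,0.0003,0,0],
    [0,0.0005,0,0],
    [0,0.0005,0,0]
  ]
}}

```text
time: 20.9
ee_pos: [0.5693, 0.0366, 0.0836]
eef_rot: [0.998, -0.056, 0.0, -0.001]
ft_force: [1.0, 6.2, -2.6]
width: 0.0173
```

Request:
{"method": "move_arm", "body": {
  "series": [
    [0,0,0,0],
    [0,0,0,0],
    [0,0,0,0],
    [0,0,0,0],
    [0,0,0,0],
    [0,0,0,0],
    [0,0,0,0]
  ]
}}

```text
time: 21.6
ee_pos: [0.5693, 0.0366, 0.0836]
eef_rot: [0.998, -0.056, 0.0, -0.001]
ft_force: [1.6, 7.1, -1.9]
width: 0.0177
```

```bash
python3 -c "
from h import *
s,M,e=st()
A=np.array([.52712,.02289]);B=np.array([.51615,-.04132]);C=e[:2]
v=(A-B)/np.linalg.norm(A-B);n=np.array([v[1],-v[0]])  # v=left, n=rear
# pin centre TCP: front contact line is radius(6) before face; left likewise
H=A+n*(25+6)/1e3; H=H+v*((C-A)@v-(40+6)/1e3)
print('hole TCP',H.round(5),'plate',((H-PC)@ex*1e3).round(2),((H-PC)@ey*1e3).round(2))
P,d,K,R,t=load('top0')
print('pred px hole',proj(K,R,t,np.r_[H,.062]), ' image hole px (297.1,242.5)->',ray(K,R,t,[[250+330/7-.43,200+298/7-.43]],.062))
"
```

```text
t 21.6 ee [0.5693  0.03663 0.08362] plate [ 2.26 51.16] f [ 1.64  7.06 -1.95] fplate [0.42 7.23] tq [ 1.67 -0.31 -0.01] w 0.0177 yaw -6.38 tilt [0.0005 0.0013]
hole TCP [ 0.55341 -0.00732] plate -5.95 5.15
pred px hole [[296.66657246 241.94393412]]  image hole px (297.1,242.5)-> [[ 0.5529579  -0.00743011  0.062     ]]
```

Request:
{"method": "move_arm", "body": {
  "series": [
    [0,-0.003,0,0],
    [0,-0.006,0,0],
    [0,-0.007,-0.01,0],
    [0,-0.007,-0.025,0],
    [0,-0.007,-0.04,0],
    [-0.002,0,-0.048,0],
    [-0.005,0.012,-0.05,0],
    [-0.008,0.025,-0.05,0],
    [-0.01,0.036,-0.05,0],
    [-0.011,0.042,-0.05,0],
    [-0.011,0.044,-0.05,0],
    [-0.011,0.044,-0.05,0],
    [-0.011,0.044,-0.05,0],
    [-0.011,0.044,-0.05,0]
  ]
}}

```text
time: 23.0
ee_pos: [0.5534, -0.0064, 0.1335]
eef_rot: [0.998, -0.056, -0.0, -0.0]
ft_force: [0.6, -0.3, -1.0]
width: 0.0176
```

```bash
python3 -c "
from h import *
s,M,e=st()
print((M.T@(np.array([.5531,-.0072,.113])-e)).round(5))"
```

```text
t 23.0 ee [ 0.55341 -0.00642  0.13349] plate [-6.1   6.03] f [ 0.63 -0.32 -1.02] fplate [ 0.67 -0.21] tq [ 0.11 -0.   -0.03] w 0.0176 yaw -6.38 tilt [0.     0.0002]
[-0.00022  0.00081  0.02049]
```

Request:
{"method": "move_arm", "body": {
  "series": [
    [-0.0002,0.0008,0.003,0],
    [-0.0002,0.0008,0.008,0],
    [-0.0002,0.0008,0.013,0],
    [-0.0002,0.0008,0.017,0],
    [-0.0002,0.0008,0.019,0],
    [-0.0002,0.0008,0.02,0],
    [-0.0002,0.0008,0.02,0],
    [-0.0002,0.0008,0.02,0]
  ]
}}

```text
time: 23.8
ee_pos: [0.5532, -0.0078, 0.1137]
eef_rot: [0.998, -0.056, 0.0, 0.0]
ft_force: [0.0, 0.2, -1.0]
width: 0.0176
```

```bash
python3 -c "
from h import *
s,M,e=st()
print((M.T@(np.array([.5531,-.0072,.113])-e)).round(5))"
```

```text
t 23.8 ee [ 0.55315 -0.00782  0.1137 ] plate [-6.12  4.6 ] f [ 0.04  0.19 -0.96] fplate [0.01 0.19] tq [ 0.03  0.03 -0.02] w 0.0176 yaw -6.43 tilt [ 0.0003 -0.0001]
[-0.00012 -0.00061  0.0007 ]
```

Request:
{"method": "move_arm", "body": {
  "series": [
    [-0.0001,-0.0003,0,0],
    [-0.0001,-0.0005,0.001,0],
    [-0.0001,-0.0005,0.002,0],
    [-0.0001,-0.0005,0.003,0],
    [-0.0001,-0.0005,0.004,0],
    [-0.0001,-0.0005,0.005,0],
    [-0.0001,-0.0005,0.006,0],
    [-0.0001,-0.0005,0.006,0]
  ]
}}

```text
time: 24.6
ee_pos: [0.5529, -0.0073, 0.1074]
eef_rot: [0.998, -0.056, -0.0, 0.0]
ft_force: [-0.2, 0.4, -1.4]
width: 0.0178
```

```bash
python3 -c "
from h import *
s,M,e=st()
print((M.T@(np.array([.5531,-.0072,.113])-e)).round(5))"
```

```text
t 24.6 ee [ 0.55291 -0.00734  0.10738] plate [-6.44  5.04] f [-0.18  0.4  -1.41] fplate [-0.25  0.36] tq [ 0.09  0.01 -0.01] w 0.0178 yaw -6.43 tilt [-0.0002 -0.0001]
[ 0.00017 -0.00016 -0.00562]
```

Tip is at the mouth with no contact force. I lower it in small stages and watch the force.

Request:
{"method": "move_arm", "body": {
  "series": [
    [0.0001,0,0.001,0],
    [0.0002,0,0.002,0],
    [0.0002,0,0.003,0],
    [0.0002,0,0.003,0]
  ]
}}

```text
time: 25.0
ee_pos: [0.5531, -0.0074, 0.1044]
eef_rot: [0.998, -0.056, -0.0, 0.0]
ft_force: [0.6, 1.6, -0.4]
width: 0.018
```

Request:
{"method": "move_arm", "body": {
  "series": [
    [0,0,0.001,0],
    [0,0,0.002,0],
    [0,0,0.003,0],
    [0,0,0.003,0]
  ]
}}

```text
time: 25.4
ee_pos: [0.5531, -0.0074, 0.1014]
eef_rot: [0.998, -0.056, -0.0, 0.0]
ft_force: [1.0, 1.3, 0.3]
width: 0.0178
```

```bash
python3 -c "
from h import *
s,M,e=st()
print((M.T@(np.array([.5531,-.0072,.113])-e)).round(5))"
```

```text
t 25.4 ee [ 0.55309 -0.00736  0.10136] plate [-6.25  5.05] f [0.97 1.28 0.33] fplate [0.74 1.42] tq [ 0.01  0.02 -0.03] w 0.0178 yaw -6.43 tilt [-0.0002 -0.0001]
[-1.000e-05 -1.600e-04 -1.164e-02]
```

Request:
{"method": "move_arm", "body": {
  "series": [
    [0.0001,-0.0002,0.001,0],
    [0.0001,-0.0002,0.002,0],
    [0.0001,-0.0002,0.004,0],
    [0.0001,-0.0002,0.006,0],
    [0.0001,-0.0002,0.008,0],
    [0.0001,-0.0002,0.008,0]
  ]
}}

```text
time: 26.0
ee_pos: [0.5531, -0.0072, 0.0932]
eef_rot: [0.998, -0.056, -0.0, 0.0]
ft_force: [0.1, 0.4, -0.8]
width: 0.0176
```

Request:
{"method": "move_arm", "body": {
  "series": [
    [0,0,0.002,0],
    [0,0,0.004,0],
    [0,0,0.006,0],
    [0,0,0.008,0],
    [0,0,0.008,0]
  ]
}}

```text
time: 26.5
ee_pos: [0.5531, -0.0072, 0.0852]
eef_rot: [0.998, -0.056, -0.0, 0.0]
ft_force: [-0.0, 0.2, -0.5]
width: 0.0177
```

```bash
python3 -c "
from h import *
st()"
```

```text
t 26.5 ee [ 0.55314 -0.00718  0.08522] plate [-6.24  5.24] f [-0.    0.16 -0.52] fplate [-0.03  0.15] tq [ 0.02 -0.01  0.06] w 0.0177 yaw -6.43 tilt [-0.0004 -0.    ]
```

Request:
{"method": "move_arm", "body": {
  "series": [
    [0,0,0.002,0],
    [0,0,0.004,0],
    [0,0,0.006,0],
    [0,0,0.008,0],
    [0,0,0.0095,0],
    [0,0,0.01,0],
    [0,0,0.01,0]
  ]
}}

```text
time: 27.2
ee_pos: [0.5533, -0.0071, 0.0755]
eef_rot: [0.998, -0.056, -0.0, 0.0]
ft_force: [0.1, -0.6, -1.4]
width: 0.0175
```

Request:
{"method": "move_arm", "body": {
  "series": [
    [0,0,0.0004,0],
    [0,0,0.0008,0],
    [0,0,0.001,0],
    [0,0,0.001,0]
  ]
}}

```text
time: 27.6
ee_pos: [0.5533, -0.0072, 0.0745]
eef_rot: [0.998, -0.056, 0.0, 0.0]
ft_force: [-0.0, -0.8, -0.5]
width: 0.0176
```

Request:
{"method": "move_arm", "body": {
  "series": [
    [0,0,0.0004,0],
    [0,0,0.0008,0],
    [0,0,0.001,0],
    [0,0,0.001,0]
  ]
}}

```text
time: 28.0
ee_pos: [0.5533, -0.0072, 0.0735]
eef_rot: [0.998, -0.056, -0.0, 0.0]
ft_force: [-0.7, 0.1, -2.0]
width: 0.0178
```

Request:
{"method": "move_arm", "body": {
  "series": [
    [0,0,0.0003,0],
    [0,0,0.0005,0],
    [0,0,0.0005,0]
  ]
}}

```text
time: 28.3
ee_pos: [0.5533, -0.0072, 0.0731]
eef_rot: [0.998, -0.056, 0.0, 0.0]
ft_force: [-0.2, 0.8, -1.1]
width: 0.0176
```

Request:
{"method": "move_arm", "body": {
  "series": [
    [0,0,0.0003,0],
    [0,0,0.0005,0],
    [0,0,0.0005,0]
  ]
}}

```text
time: 28.6
ee_pos: [0.5533, -0.0072, 0.0726]
eef_rot: [0.998, -0.056, 0.0, 0.0]
ft_force: [-0.0, -0.9, -0.8]
width: 0.0178
```

Request:
{"method": "move_arm", "body": {
  "series": [
    [0,0,0.0002,0],
    [0,0,0.0003,0],
    [0,0,0.0003,0]
  ]
}}

```text
time: 28.9
ee_pos: [0.5534, -0.0072, 0.0725]
eef_rot: [0.998, -0.056, 0.0, 0.0]
ft_force: [-1.8, 0.4, 4.6]
width: 0.0179
```

The collar is seated: +4.6 N at TCP z = 0.0725, exactly the predicted home height. I ease off slightly, then release.

Request:
{"method": "move_arm", "body": {
  "series": [
    [0,0,-0.0003,0],
    [0,0,-0.0003,0],
    [0,0,-0.0003,0]
  ]
}}

```text
time: 29.2
ee_pos: [0.5534, -0.0072, 0.0725]
eef_rot: [0.998, -0.056, 0.0, 0.0]
ft_force: [-1.4, 0.0, 1.3]
width: 0.0176
```

Request:
{"method": "move_arm", "body": {
  "series": [
    [0,0,0,0],
    [0,0,0,0],
    [0,0,0,0],
    [0,0,0,0],
    [0,0,0,0],
    [0,0,0,0],
    [0,0,0,0],
    [0,0,0,0]
  ],
  "claw": 0
}}

```text
time: 30.0
ee_pos: [0.5533, -0.0072, 0.0725]
eef_rot: [0.998, -0.056, 0.0, 0.0]
ft_force: [-0.1, 0.1, 0.3]
width: 0.0432
```

Request:
{"method": "move_arm", "body": {
  "series": [
    [0,0,-0.005,0],
    [0,0,-0.015,0],
    [0,0,-0.03,0],
    [0,0,-0.05,0],
    [0,0,-0.075,0],
    [0,0,-0.1,0],
    [0,0,-0.12,0],
    [0,0,-0.135,0],
    [0,0,-0.14,0],
    [0,0,-0.14,0],
    [0,0,-0.14,0]
  ]
}}

```text
time: 31.1
ee_pos: [0.5529, -0.0072, 0.2117]
eef_rot: [0.998, -0.056, -0.001, 0.0]
ft_force: [-0.4, 0.1, -1.3]
width: 0.0436
```

Run:
```python
from h import *
s,M,e=st()
from bench import imaging
for n in ("scene","wrist"):
    c=imaging.get_calibration(n);p,d=imaging.camera(n);np.savez(n+"5.npz",p=p,d=d,K=c["camera_matrix"],R=c["R"],t=c["t"])
    b=p[:,:,::-1]
    cv2.imwrite(f"pics/{n}5.png",b if n=="wrist" else cv2.resize(b[150:310,210:390],None,fx=3.6,fy=3.6))
```

```text
t 31.1 ee [ 0.55287 -0.00722  0.21171] plate [-6.5   5.15] f [-0.41  0.08 -1.31] fplate [-0.42  0.01] tq [ 0.07  0.05 -0.  ] w 0.0436 yaw -6.43 tilt [-0.0013 -0.    ]
```

View pics/scene5.png

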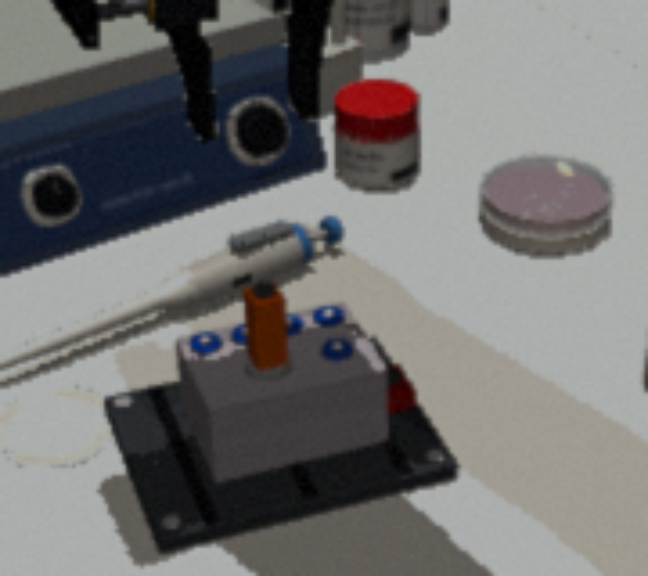

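View pics/wrist5.png

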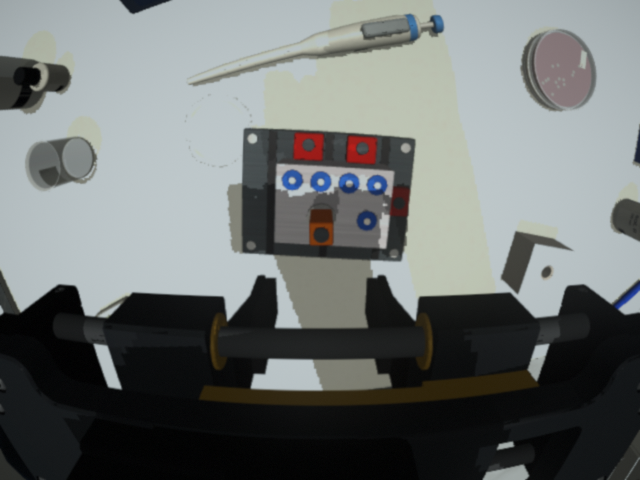

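The pin stands upright in the hole with its collar on the block (scene crop around (268,330), wrist view (321,225)). The gripper is clear and the beaker and bottle are where they were, so I'm handing in.

```bash
python3 -c "
from bench import r
print(r.close_job())"
```

```text
the job is handed in; nothing more can be done
None
```

The teaching pin is seated in the hole with its collar on the block, and the job was handed in at about 31 s. The hand-in gives no verdict.

- **Touches:** I touched front-left, front-right, then the left end face. Each was held for about a second at roughly 7–8 N on the wrist sensor.
- **Block position:** The touches put the block's yaw at -9.7°. The hole came out at (0.5534, -0.0073), or (0.5531, -0.0072) after allowing for deflection, which is within 0.5 mm of the top camera's estimate.
- **Insertion:** The pin went in almost without force. The collar met the block at tool height 0.0725 m, the predicted fully-home height, with about 5–6 N. I then eased off and let go.
- **Last checks:** The last scene and wrist pictures show the pin upright, collar flush, gripper clear, and the beaker and bottle undisturbed. The timer was not in those last views, but the arm never went near it. During the front touches the sensor also showed 3–5 N vertically, probably friction. No check failed or disagreed.

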